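Put the nut with its cap and stack the stack-nest tote over them

TASK

Put the black castle nut from the bench into the grey tote that holds the black round plunger cap. Then take the blue tote off the sloping stand and stack it level and square on that same grey tote, with its yellow end over the plain end, so that it stands on the rim clear of the parts instead of nesting down inside. Leave the other grey tote and the things round about where they are.

Things in the scene. Friction and masses are not known exactly. Their poses are not given: they have to be found in the camera images.
- tote_blue: blue stack-nest tote, 0.15 kg, 166 long (x), 68 wide (y), 56 high; origin at the centre of its underside, z out of its mouth. The -x end has a yellow rim. Flat grip bands, 136 long, z 42 to 56, run along both long sides, 68 apart outside: grasp across them at the middle. Starts empty on the sloping stand, tipped 30 degrees, mouth towards the robot, yellow end up the slope
- blue_yellow_end (a point): middle of the outer top edge of the blue tote's yellow end (tote_blue local -83, 0, 56)
- blue_feet (a point): point at the centre of the blue tote, 6 above its underside: level of its three rib feet. Set on another tote yellow end over plain end, the feet stand on that rim (undersides 50 apart), the bottom 6 fitting into the mouth with 4 of play all round. With yellow ends together the ribs slide into the other's hollow ribs and it nests (22 apart)
- tote_a: grey stack-nest tote standing loose on the bench, mouth up, 0.3 kg, same size and form as the blue one: 166 (x) x 68 (y) x 56 high, origin at the centre of its underside. Yellow rim and one hollow end rib at -x (yellow end), grey rim and two ribs at +x (plain end). Walls 2.5, drafted; inner floor at z = 6, 119 x 47 there; mouth 132 x 60
- tote_b: second grey tote, same as tote_a in every way (same frame, yellow end at -x) but facing about the other way round; either of the two may stand to the left or the right of the stand
- plunger_cap: black round moulded cap with a bright stud, 38 across, 26 high, origin at the centre of its underside; lies in one of the grey totes about 34 from the middle towards the plain (+x) end
- needle_valve: small brass needle valve, 11 x 21 x 11, origin at its underside; lies in the other grey tote
- castle_nut: black castle nut, 30 across flats (x) and 34 across corners (y), 22 high, 0.06 kg, origin at the centre of its underside; lies flat on the bench in front of the stand
- stand: fixed grey steel stand, 190 x 100, whose top slopes 30 degrees, low end towards the robot (its -x); origin on the bench under the middle; the centre of the blue tote's underside rests 75 above it. A lip 22 high at the low end and two 8 high side strips keep the tote there: lift the tote out square to the slope
- tape_roll: roll of tape, 55 across, 19 high, bystander to the left of the stand
- solvent_tin: printed tin, 58 across, 72 high, bystander to the right of the stand
- parts_brush: purple brush, 30 x 85 x 55, bystander at the far right

How it is judged:
By the outcome, as a careful person would: the job done as asked, in the order asked, and still so for the second after the job is handed in, with the robot touching nothing.
It also fails if it takes over 54 s, if anything falls off the work surface, if the arm or the gripper's body presses on something with over 40 N, if the wrist force passes 120 N, or if a joint passes its speed limit or range.

ROBOT

A 6-joint arm with a two-finger parallel gripper is mounted at the origin on a cart in front of the work surface, level with it; the furniture and walls round the work are solid. World frame = base frame: x ahead of the robot, y to its left, z up, the work surface at z = 0. Lengths are in mm, angles in rad, forces in N, time in s.
With the tool pointing down it reaches from about 350 to 975 mm from the base axis. Payload 7.1 kg.
Tool frame: the origin (TCP) lies at the very end of the fingers, on their centre line; the grasp point (between the pads) lies 19 mm behind it; z points along the fingers, y is the line along which they close (so a half turn about z gives the same grasp; the last joint's range is limited). The gripper opens to 88 mm and grips with 3 to 60 N. Pads are 20 mm wide; open, the fingers measure 115 mm over their backs; the gripper's body (75 mm by 178 mm) begins 61 mm behind the grasp point.
Start: joints at [-1.131, 0.423, 1.63, -0, 1.089, -0.019], TCP at [276.809, -560.34, 222.675] pointing down, gripper open.
Joint ranges: [-3, 3], [-0.9, 2.11], [0.09, 2.58], [-1.31, 4.45], [0.11, 2.69], [-2.54, 2.54]. Speed limits (rad/s): [2.39, 2.39, 3.01, 3.14, 3.14, 3.14].

INTERFACE

Orientations are given as a rotation vector (axis times angle).
In Python, from workcell import sensors, imaging, close_job gives the robot as it stands. The module is installed in compiled form; this text tells all that it offers.
- The arm moves only by the tool servo_tool, never from a script. Its argument "steps" is a list of rows, each a list of 3 entries, a list of its own where there are three numbers: the shift along the world's x, y, z in m, then the turn, a rotation vector about the world's x, y, z in degrees, then the opening, from -1 (shut) to 1 (fully open). A call has exactly 8 rows; each row shifts and turns the commanded pose from where the row before left it; what a row does not reach is not made up. A row lasts 1/12 s, in which the tool goes at most 41.7 mm and 7.16 degrees, less where a joint would pass 70% of its speed; a pose out of reach is approached as far as the arm can. A call is refused whole if a number of a shift passes 0.0417 or a number of a turn 7.16, either way. A call with a gripper value outside its range is refused whole. The fingers move at their own pace and stop on an object; the grip force is fixed at half the most. Time passes only in rows, so rows that do not move let the fingers close, or fill a call up. It gives the time, the measured TCP pose, the force, the opening and the grip force at its end, in the units of the state.
- sensors.get_obs(): the state, without advancing time (a new reading comes with each control period).
- imaging.get_image(name): name is "side" or "top" or "wrist"; returns a dict with "color" (420x560x3 uint8, blue, green, red), "range_z" (420x560 float32, mm along the optical axis (not along the pixel's ray), 0 where there is no reading), "vertical_fov" (degrees; the focal length in pixels is half the picture's height over the tangent of half this angle, whatever the lens; pixels are square), "cx", "cy" (the principal point, pixels), "rvec" (rotation vector, rad) and "tvec" (3), from world to camera coordinates, as OpenCV has them; the wrist camera has in their place "tool_from_camera" (4x4, takes a point from camera to tool coordinates, whose origin is the TCP and whose axes are the flange's). Camera axes: x right, y down, z forward; pixel columns grow to the right and rows downward; lengths in mm; the calibration is good to about 2 mm. A picture is of the moment at which its call begins: read the wrist's pose just before it.
- close_job(): hands the job in; it is judged then, once.
The state is a dict: "t": time; "qpos": joint angles; "qvel": joint speeds; "joint_torque": joint torques, N m; "ee_pos": TCP position; "orientation": TCP orientation; "ft_force": force on the tool from outside, world axes, zero at the start; "moment": the same for the moment, N m; "width": finger opening in mm; "grasp_force": force on a finger pad.
Only numpy, scipy, OpenCV 4.12 (cv2) and the standard library are available. Lean on these libraries where they do the work, as an engineer would, in place of code of your own. Each camera call takes 0.05 s, during which the arm holds its last target. There are 200 camera calls.

## Working session

There is one attempt and no reset: what is moved stays moved. The work goes in short steps, Python scripts to look and compute and a tool call to move; the robot and the scene stay as the last step left them, time stands still between calls to the robot, and variables do not carry over. Pictures are saved under pics/ and viewed, at most 10 in all, crops included, and the job is handed in when it is done.

Besides the shell and the picture viewer there is one more tool, called in YAML: its name, and indented under it one key for each argument. servo_tool: Moves the arm, as the interface text tells. Its arguments: {"type":"object","properties":{"steps":{"type":"array"}},"required":["steps"]}

```bash
mkdir -p pics; cat > h.py <<'E'
import numpy as np, cv2
from workcell import sensors, imaging, close_job
def cap(n):
    s=sensors.get_obs(); d=imaging.get_image(n); h,w=d["range_z"].shape
    d["f"]=h/2/np.tan(np.radians(d["vertical_fov"])/2)
    if "rvec" in d and d["rvec"] is not None:
        R=cv2.Rodrigues(np.array(d["rvec"],float))[0]; t=np.array(d["tvec"],float).ravel()
        d["R"],d["o"]=R.T,-R.T@t
    else:
        T=np.array(d["tool_from_camera"]); Rt=cv2.Rodrigues(np.array(s["orientation"],float))[0]
        d["R"]=Rt@T[:3,:3]; d["o"]=Rt@T[:3,3]+np.array(s["ee_pos"])
    v,u=np.mgrid[:h,:w]; z=d["range_z"]
    c=np.dstack([(u-d["cx"])*z/d["f"],(v-d["cy"])*z/d["f"],z])
    d["P"]=c@d["R"].T+d["o"]; d["P"][z==0]=np.nan
    return d
E
python3 - <<'E'
from h import *
a=cap("top");b=cap("side")
np.savez("c0.npz",tP=a["P"],tc=a["color"],sP=b["P"],sc=b["color"])
for n,d in(("top",a),("side",b)): cv2.imwrite(f"pics/{n}0.png",cv2.resize(d["color"],None,fx=1.42,fy=1.42)); print(n,d["o"],d["R"][:,2],d["f"])
o=sensors.get_obs();print({k:np.round(v,3) for k,v in o.items()})
E
```

```text
top [489.90194686 -11.33562119 964.02048039] [ 0.12238785 -0.02684668 -0.99211918] 405.29072601325925
side [ 483.73283459 -777.08650265  635.47901983] [ 0.10664146  0.83100274 -0.54595058] 397.15741758838556
{'t': np.float64(0.1), 'qpos': array([-1.131,  0.424,  1.631, -0.   ,  1.089, -0.019]), 'qvel': array([ 0.   , -0.002, -0.001, -0.001, -0.   , -0.   ]), 'joint_torque': array([-3.0000e-03, -5.4561e+01, -2.7433e+01,  6.4000e-02,  1.9000e-02,
       -0.0000e+00]), 'ee_pos': array([ 276.606, -559.904,  221.986]), 'orientation': array([-3.058, -0.714,  0.   ]), 'ft_force': array([-0.798, -0.839,  0.456]), 'moment': array([ 0.003,  0.024, -0.036]), 'grasp_force': np.float64(0.0), 'width': np.float64(87.786)}
```

View pics/top0.png

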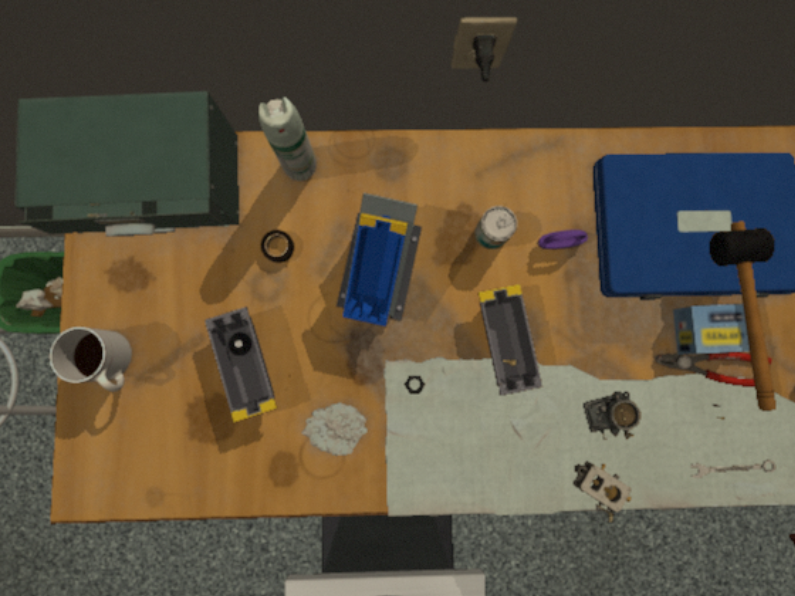

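View pics/side0.png

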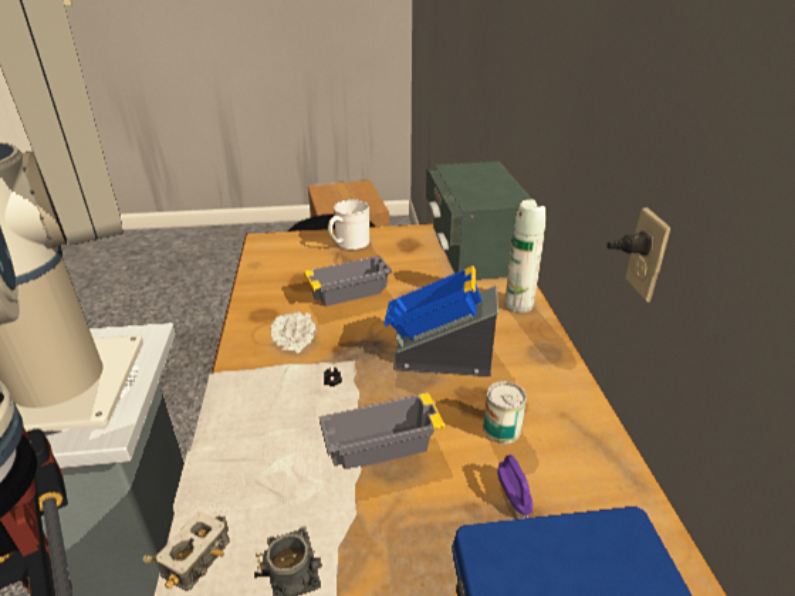

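The top picture shows the plunger cap at (238,343) in the left grey tote. Its yellow end (252,408) is near the robot and its plain end is far. The right tote holds the brass valve. The blue tote is on the stand with its yellow end (383,225) far and high. The castle nut is at (415,384).

```bash
python3 - <<'E'
from h import *
d=np.load("c0.npz");P=d["tP"];C=d["tc"].astype(int)
k=1.42
def reg(u0,u1,v0,v1):
    s=np.s_[int(v0/k):int(v1/k),int(u0/k):int(u1/k)];return P[s].reshape(-1,3),C[s].reshape(-1,3)
p,c=reg(130,160,460,500);print("bench z",np.nanmean(p,0))
for n,r in (("left",(195,285,295,430)),("right",(470,550,275,400))):
    p,c=reg(*r);m=(p[:,2]>48)&(p[:,2]<66);q=p[m]
    print(n,m.sum(),cv2.minAreaRect(q[:,:2].astype(np.float32)),"z",np.median(q[:,2]))
    y=(c[:,2]>130)&(c[:,1]>100)&(c[:,0]<80)&(p[:,2]>45);print(" yellow",np.median(p[y],0))
p,c=reg(400,430,370,398);m=p[:,2]>8;print("nut",m.sum(),p[m].mean(0),p[m].min(0),p[m].max(0))
p,c=reg(335,425,200,330);b=(c[:,0]>1.6*c[:,2]+15)&(p[:,2]>30);y=(c[:,2]>130)&(c[:,1]>100)&(c[:,0]<80)
q=p[b|y]
print("yel",np.nanmean(p[y],0),y.sum())
# slope frame: rotate by yaw then 30 deg; find yaw from rim via minAreaRect in slope plane
R=None
for yaw in np.radians(np.arange(-30,10,2)):pass
best=None
for yaw in np.radians(np.arange(-30,11,1)):
    ex=np.array([np.cos(yaw),np.sin(yaw),0])*np.cos(np.pi/6)+[0,0,.5]; ey=np.array([-np.sin(yaw),np.cos(yaw),0]); ez=np.cross(ex,ey)
    L=q@np.c_[ex,ey,ez]; top=np.percentile(L[:,2],98); rim=L[L[:,2]>top-8]
    w=np.ptp(rim[:,1]); 
    rr=(w,np.degrees(yaw),len(rim),rim.min(0),rim.max(0),top,(np.c_[ex,ey,ez]@((rim.min(0)+rim.max(0))/2)))
    if best is None or w<best[0]:best=rr
    if abs(np.degrees(yaw)%4)<.1: print(np.degrees(yaw).round(),w.round(1),len(rim))
print(best)
for n,u,v in(("tape",277,247),("tin",495,228),("can",290,140)):print(n,P[int(v/k),int(u/k)])
E
```

```text
bench z [311.07426727 384.33818557  -0.53147276]
left 759 ((490.8453369140625, 218.0940704345703), (165.93756103515625, 69.23165893554688), 16.89958381652832) z 55.54943571181229
 yellow [418.67968852 191.18468703  56.18276107]
right 719 ((519.7072143554688, -205.90170288085938), (166.1680450439453, 68.98782348632812), 9.924457550048828) z 55.550003406365136
 yellow [ 594.79123497 -194.78585461   56.01496368]
nut 136 [453.37056093 -54.18039556  15.33929577] [432.45886359 -76.26972915   8.00556597] [476.10536726 -28.92202479  26.05453748]
yel [716.19340628  10.04965565  32.76828921] 871Traceback (most recent call last):
  File "<stdin>", line 22, in <module>
    return _methods._ptp(a, axis=axis, out=out, **kwargs)
           ~~~~~~~~~~~~~^^^^^^^^^^^^^^^^^^^^^^^^^^^^^^^^^
    umr_maximum(a, axis, None, out, keepdims),
    ~~~~~~~~~~~^^^^^^^^^^^^^^^^^^^^^^^^^^^^^^
ValueError: zero-size array to reduction operation maximum which has no identity
```

```bash
python3 - <<'E'
from h import *
d=np.load("c0.npz");P=d["tP"];C=d["tc"].astype(int)
k=1.42
def reg(u0,u1,v0,v1):
    s=np.s_[int(v0/k):int(v1/k),int(u0/k):int(u1/k)];return P[s].reshape(-1,3),C[s].reshape(-1,3)
p,c=reg(335,425,200,330)
b=(c[:,0]>1.6*c[:,2]+15)&(p[:,2]>70);y=(c[:,2]>130)&(c[:,1]>100)&(c[:,0]<80)&(p[:,2]>140)
q=p[b|y];print(b.sum(),y.sum(),p[y].mean(0))
best=None
for deg in np.arange(-30,11,.5):
    yaw=np.radians(deg)
    ex=np.array([np.cos(yaw),np.sin(yaw),0])*np.cos(np.pi/6)+[0,0,.5]; ey=np.array([-np.sin(yaw),np.cos(yaw),0]); ez=np.cross(ex,ey)
    M=np.c_[ex,ey,ez]
    L=q@M; top=np.percentile(L[:,2],95); rim=L[abs(L[:,2]-top)<6]
    lo,hi=np.percentile(rim[:,:2],.5,axis=0),np.percentile(rim[:,:2],99.5,axis=0)
    w=hi[1]-lo[1]
    if best is None or w<best[0]:best=(w,deg,len(rim),hi-lo,np.median(rim[:,2]),M@np.r_[(lo+hi)/2,np.median(rim[:,2])],ez)
for x in best:print(np.round(x,2))
o=best[5]-56*best[6];print("underside centre",o)
p,c=reg(400,430,370,398)
m=(p[:,2]>5)
q=p[m]; print("nut med",np.median(q,0)); h=np.histogram2d(q[:,0],q[:,1],bins=[np.arange(430,482,5),np.arange(-80,-25,5)])[0]
print(h.astype(int))
t=(p[:,2]>17); print(p[t].mean(0),t.sum(),p[t].min(0),p[t].max(0))
for n,u,v in(("tape",277,237),("tin",495,228),("can",282,120),("cap",238,343),("wad",335,425)):print(n,P[int(v/k),int(u/k)])
p,c=reg(215,265,320,370);m=(p[:,2]>20)&(p[:,2]<45)&(c.sum(1)<110);print("cap",m.sum(),p[m].mean(0),p[m].min(0),p[m].max(0))
E
```

```text
1566 172 [686.15482275  -8.8904462  161.97875268]
66.63
10.5
242
[163.85  66.63]
-192.41
[619.84 -18.23 127.78]
[-0.49 -0.09  0.87]
underside centre [647.36654256 -13.12646607  79.2804808 ]
nut med [454.86743412 -53.42703018   7.78026379]
[[0 2 1 3 2 1 4 1 1 3]
 [2 4 3 3 4 4 6 3 4 1]
 [2 3 4 4 4 4 4 4 4 3]
 [2 2 4 3 0 3 2 6 2 3]
 [1 3 4 4 2 6 4 4 2 0]
 [2 1 5 4 5 3 4 4 4 3]
 [1 3 3 4 4 6 5 1 1 3]
 [2 2 2 4 6 2 4 3 2 2]
 [1 4 4 5 3 2 4 2 4 3]
 [1 1 2 3 2 2 1 2 1 2]]
[450.78057618 -55.91002377  21.50712023] 50 [437.10164768 -68.08143902  17.08729344] [464.52519456 -42.35926544  26.05453748]
tape [702.26727048 170.42167704  13.3627743 ]
tin [ 697.78297835 -184.63519106   70.57045419]
can [815.45099485 125.89001915 220.73346409]
cap [525.07038274 229.53335157  31.38528228]
wad [394.02047018  74.15894395  50.88980922]
cap 243 [530.8982464  232.77231298  28.15726947] [506.77807651 209.99269056  20.40739397] [562.08019862 262.47265635  44.32489237]
```

```bash
python3 - <<'E'
from h import *
d=np.load("c0.npz")
for t in "ts":
    P=d[t+"P"].reshape(-1,3);C=d[t+"c"].reshape(-1,3).astype(int)
    near=(abs(P[:,0]-640)<130)&(abs(P[:,1]+10)<110)&(P[:,2]>70)
    b=near&(C[:,0]>1.6*C[:,2]+15);y=near&(C[:,2]>110)&(C[:,1]>90)&(C[:,0]<70)&(P[:,2]>130)
    Y=P[y];w=np.linalg.svd(Y-Y.mean(0))[2][0];print(t,b.sum(),y.sum(),"yel",Y.mean(0),w,np.ptp((Y-Y.mean(0))@w))
    q=P[b|y];out=[]
    for deg in np.arange(-30,31,1.):
        a=np.radians(deg)
        ex=np.array([np.cos(a),np.sin(a),0])*np.cos(np.pi/6)+[0,0,.5]; ey=np.array([-np.sin(a),np.cos(a),0]); ez=np.cross(ex,ey)
        M=np.c_[ex,ey,ez];L=q@M;top=np.percentile(L[:,2],97);rim=L[abs(L[:,2]-top)<5]
        lo,hi=np.percentile(rim[:,:2],[1,99],axis=0);sd=np.sort(L[:,2])[-200:].std()
        out.append((hi[1]-lo[1],deg,len(rim),*(hi-lo),*(M@np.r_[(lo+hi)/2,np.median(rim[:,2])]),sd))
    for r in sorted(out)[:6]:print(np.round(r,1))
P=d["tP"];C=d["tc"]
# nut top dark pixels
P=P.reshape(-1,3);C=C.reshape(-1,3).astype(int)
n=(abs(P[:,0]-453)<30)&(abs(P[:,1]+54)<30)&(C.sum(1)<150)
print("nut",n.sum(),P[n].mean(0),P[n].min(0),P[n].max(0))
E
```

```text
t 1566 194 yel [685.71221293  -8.97198706 161.4658966 ] [-0.23884853 -0.9710561   0.00119358] 66.95291419982289
[ 46.8  30.  125.   73.9  46.8 654.3 -29.7 149.1   4.1]
[ 46.8  27.  137.   82.3  46.8 652.5 -29.3 147.7   3.8]
[ 47.7  29.  128.   77.1  47.7 652.7 -29.6 148.2   4. ]
[ 47.8  28.  135.   80.1  47.8 651.8 -29.5 147.4   3.9]
[ 48.   26.  142.   85.4  48.  650.9 -28.9 146.7   3.7]
[ 52.1  24.  149.   96.   52.1 645.7 -28.2 144.2   3.5]
s 1692 97 yel [687.28986329 -13.59009295 161.84460881] [-0.25043897 -0.96811306 -0.00611789] 68.9915604286819
[ 51.4  23.  147.   93.2  51.4 648.4 -30.2 142.7   3.2]
[ 51.6  26.  142.   85.6  51.6 651.8 -30.1 144.7   3.5]
[ 52.2  25.  143.   87.4  52.2 650.7 -29.7 144.2   3.4]
[ 52.6  24.  144.   90.5  52.6 649.3 -29.7 143.5   3.3]
[ 52.7  27.  140.   85.2  52.7 651.9 -29.9 144.7   3.6]
[ 53.2  29.  137.   83.   53.2 652.9 -30.1 145.3   3.7]
nut 60 [451.46327124 -53.25439333  17.14830549] [439.13500528 -68.61317624   5.84871198] [464.52519456 -38.56306893  25.73870895]
```

```bash
python3 - <<'E'
from h import *
d=np.load("c0.npz")
for t in "ts":
    P=d[t+"P"].reshape(-1,3);C=d[t+"c"].reshape(-1,3).astype(int)
    near=(abs(P[:,0]-640)<130)&(abs(P[:,1]+10)<110)&(P[:,2]>60)
    b=near&(C[:,0]>1.6*C[:,2]+15);y=near&(C[:,2]>110)&(C[:,1]>90)&(C[:,0]<70)&(P[:,2]>130)
    for deg in (-16,-14,-12):
        a=np.radians(deg)
        ex=np.array([np.cos(a),np.sin(a),0])*np.cos(np.pi/6)+[0,0,.5]; ey=np.array([-np.sin(a),np.cos(a),0]); ez=np.cross(ex,ey);M=np.c_[ex,ey,ez]
        L=P[b|y]@M;h,e=np.histogram(L[:,2],bins=30)
        if deg==-14:print(np.c_[e[:-1].round(1),h].tolist(),"yel",(P[y]@M).mean(0),(P[y]@M).min(0),(P[y]@M).max(0))
        top=np.percentile(L[:,2],98);r=L[L[:,2]>top-8];lo,hi=np.percentile(r[:,:2],[.5,99.5],axis=0)
        cc=M@np.r_[(lo+hi)/2,np.median(r[:,2])];print(t,deg,top,len(r),hi-lo,cc,cc-56*ez, [np.median(r[r[:,0]<np.median(r[:,0]),2])-np.median(r[r[:,0]>np.median(r[:,0]),2])])
E
```

```text
t -16 -187.90389568346154 622 [164.78047443  70.62862401] [621.70688217   7.35625151 124.19083012] [ 6.48622210e+02 -3.61594455e-01  7.56934075e+01] [np.float64(-0.25021833477555333)]
[[-251.0, 5.0], [-249.0, 14.0], [-246.9, 72.0], [-244.8, 398.0], [-242.8, 359.0], [-240.7, 73.0], [-238.6, 11.0], [-236.6, 14.0], [-234.5, 16.0], [-232.5, 13.0], [-230.4, 27.0], [-228.3, 23.0], [-226.3, 17.0], [-224.2, 32.0], [-222.1, 30.0], [-220.1, 27.0], [-218.0, 25.0], [-215.9, 30.0], [-213.9, 31.0], [-211.8, 39.0], [-209.7, 29.0], [-207.7, 31.0], [-205.6, 36.0], [-203.5, 31.0], [-201.5, 45.0], [-199.4, 42.0], [-197.4, 56.0], [-195.3, 211.0], [-193.2, 262.0], [-191.2, 60.0]] yel [ 658.8171594   157.18331768 -193.92350659] [ 649.63338745  124.30311452 -223.56380743] [ 664.97877794  191.22393436 -189.09151118]
t -14 -190.94396974288085 622 [164.02150434  67.13369034] [621.44051663   7.26307639 124.05350331] [6.48608797e+02 4.89263311e-01 7.55560807e+01] [np.float64(-0.16855641677264543)]
t -12 -193.47217993127046 619 [164.76905678  68.93149439] [621.14291649   7.09489337 123.95598803] [648.53104931   
[... 495 characters left out ...]
 78.0], [-217.0, 78.0], [-215.1, 68.0], [-213.1, 85.0], [-211.1, 73.0], [-209.1, 53.0], [-207.1, 71.0], [-205.2, 92.0], [-203.2, 89.0], [-201.2, 109.0], [-199.2, 98.0], [-197.2, 110.0], [-195.3, 152.0], [-193.3, 104.0]] yel [ 661.29975798  153.08405744 -194.91953636] [ 650.52325328  122.09583997 -211.64433452] [ 666.73372198  191.03343857 -191.75323374]
s -14 -192.6531650573249 536 [163.89449094  69.40500621] [623.94490464   5.16175581 123.07265761] [651.11318498  -1.61205726  74.575235  ] [np.float64(-0.978175960075049)]
s -12 -194.9570047491662 526 [164.76414591  70.19119631] [623.28824973   4.76759609 123.05938334] [650.67638255  -1.05393126  74.56196073] [np.float64(-0.9965365700632276)]
```

servo_tool:
  steps:
    - [[0.011, 0.0316, 0], [0, 0, 4], 1]
    - [[0.011, 0.0316, 0], [0, 0, 4], 1]
    - [[0.011, 0.0316, 0], [0, 0, 4], 1]
    - [[0.011, 0.0316, 0], [0, 0, 4], 1]
    - [[0.011, 0.0316, 0], [0, 0, 4], 1]
    - [[0.011, 0.0316, 0], [0, 0, 4], 1]
    - [[0.011, 0.0316, 0], [0, 0, 4], 1]
    - [[0.011, 0.0316, 0], [0, 0, 4], 1]

```text
t: 0.77
ee_pos: [364.8, -305.9, 222.5]
orientation: [-2.741, -1.534, 0.0]
ft_force: [-0.2, 0.1, 1.1]
width: 87.6
grasp_force: 0.0
```

servo_tool:
  steps:
    - [[0.011, 0.0316, 0], [0, 0, 4], 1]
    - [[0.011, 0.0316, 0], [0, 0, 4], 1]
    - [[0.011, 0.0316, 0], [0, 0, 4], 1]
    - [[0.011, 0.0316, 0], [0, 0, 4], 1]
    - [[0.011, 0.0316, 0], [0, 0, 4], 1]
    - [[0.011, 0.0316, 0], [0, 0, 4], 1]
    - [[0.0105, 0.0316, 0], [0, 0, 4], 1]
    - [[0, 0, 0], [0, 0, 0], 1]

```text
t: 1.43
ee_pos: [442.3, -82.3, 222.6]
orientation: [-2.284, -2.156, -0.002]
ft_force: [-0.1, -0.7, -0.5]
width: 87.6
grasp_force: 0.0
```

```bash
python3 - <<'E'
from h import *
a=cap("wrist");np.savez("w1.npz",P=a["P"],C=a["color"],T=a["tool_from_camera"])
o=sensors.get_obs();print({k:np.round(v,3) for k,v in o.items()});print(np.round(a["tool_from_camera"],2))
P=a["P"].reshape(-1,3);C=a["color"].reshape(-1,3).astype(int)
n=(abs(P[:,0]-453)<35)&(abs(P[:,1]+54)<35)&(P[:,2]>10)&(P[:,2]<35)
q=P[n][:,:2].astype(np.float32);print(n.sum(),P[n].mean(0),cv2.minEnclosingCircle(q),cv2.minAreaRect(q))
for d in range(0,60,5):
    w=q@[np.cos(np.radians(d)),np.sin(np.radians(d))];lo,hi=np.percentile(w,[.5,99.5]);print(d,round(hi-lo,1),end="; ")
v,u=np.where(n.reshape(a["range_z"].shape));print(u.min(),u.max(),v.min(),v.max())
cv2.imwrite("pics/w1.png",a["color"])
E
```

```text
{'t': np.float64(1.483), 'qpos': array([-0.215,  0.163,  2.003,  0.   ,  0.976, -0.155]), 'qvel': array([-0.061, -0.002,  0.007, -0.017,  0.001, -0.001]), 'joint_torque': array([ 1.6870e+00, -3.5654e+01, -2.5121e+01,  2.8200e-01,  4.0000e-03,
        2.6000e-02]), 'ee_pos': array([441.686, -84.094, 222.528]), 'orientation': array([-2.287, -2.154,  0.   ]), 'ft_force': array([ 0.346,  0.543, -0.88 ]), 'moment': array([-0.05 , -0.032, -0.065]), 'grasp_force': np.float64(0.0), 'width': np.float64(88.081)}
[[ 0.0000e+00 -9.6000e-01 -2.8000e-01  7.6500e+01]
 [ 1.0000e+00  0.0000e+00  0.0000e+00  1.0000e-01]
 [ 0.0000e+00 -2.8000e-01  9.6000e-01 -1.6184e+02]
 [ 0.0000e+00  0.0000e+00  0.0000e+00  1.0000e+00]]
511 [452.00650232 -51.55248781  17.19918514] ((451.97808837890625, -52.203922271728516), 16.650989532470703) ((451.8476867675781, -52.21247863769531), (33.270694732666016, 29.13775634765625), 87.57524108886719)
0 29.2; 5 29.7; 10 30.1; 15 30.7; 20 31.2; 25 31.4; 30 31.5; 35 31.3; 40 30.9; 45 30.6; 50 30.3; 55 29.7; 275 303 137 169
```

View pics/w1.png

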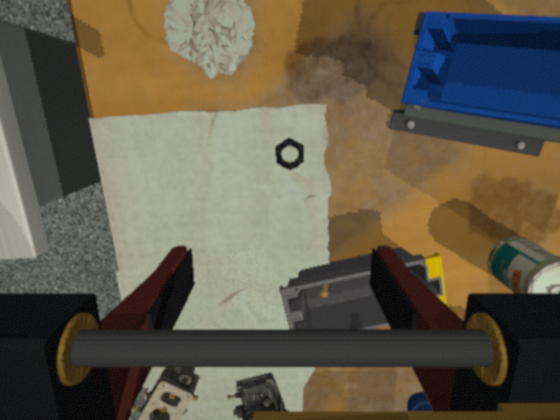

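The nut is clear at (290,153) in the wrist view, with its flats facing world x. I'm descending on it.

servo_tool:
  steps:
    - [[0.0053, 0.016, -0.01], [0, 0, 0], 1]
    - [[0.0053, 0.016, -0.03], [0, 0, 0], 1]
    - [[0, 0, -0.04], [0, 0, 0], 1]
    - [[0, 0, -0.04], [0, 0, 0], 1]
    - [[0, 0, -0.04], [0, 0, 0], 1]
    - [[0, 0, -0.03], [0, 0, 0], 0.3]
    - [[0, 0, -0.02], [0, 0, 0], 0.1]
    - [[0, 0, -0.008], [0, 0, 0], 0.1]

```text
t: 2.15
ee_pos: [449.6, -55.1, 1.8]
orientation: [-2.291, -2.144, 0.005]
ft_force: [-0.7, -0.4, -0.2]
width: 71.5
grasp_force: 0.0
```

servo_tool:
  steps:
    - [[0, 0, 0], [0, 0, 0], 0.1]
    - [[0, 0, 0], [0, 0, 0], -1]
    - [[0, 0, 0], [0, 0, 0], -1]
    - [[0, 0, 0], [0, 0, 0], -1]
    - [[0, 0, 0], [0, 0, 0], -1]
    - [[0, 0, 0], [0, 0, 0], -1]
    - [[0, 0, 0], [0, 0, 0], -1]
    - [[0, 0, 0], [0, 0, 0], -1]

```text
t: 2.82
ee_pos: [452.5, -54.4, 5.5]
orientation: [2.291, 2.148, 0.001]
ft_force: [-1.3, -0.3, 9.0]
width: 29.2
grasp_force: 30.0
```

servo_tool:
  steps:
    - [[0, 0, 0.03], [0, 0, 0], -1]
    - [[0, 0, 0.04], [0, 0, 0], -1]
    - [[0.002, 0.02, 0.035], [0, 0, 2], -1]
    - [[0.002, 0.035, 0.005], [0, 0, 3], -1]
    - [[0.002, 0.04, 0], [0, 0, 3], -1]
    - [[0.002, 0.04, 0], [0, 0, 3], -1]
    - [[0.002, 0.04, 0], [0, 0, 3], -1]
    - [[0.002, 0.035, 0], [0, 0, 3], -1]

```text
t: 3.48
ee_pos: [463.7, 158.0, 115.3]
orientation: [1.946, 2.466, 0.002]
ft_force: [0.3, -0.0, -0.4]
width: 28.9
grasp_force: 30.0
```

servo_tool:
  steps:
    - [[0.002, 0.03, 0], [0, 0, 2], -1]
    - [[0.002, 0.018, 0], [0, 0, 1.3], -1]
    - [[0, 0.006, 0], [0, 0, 0], -1]
    - [[0, 0, 0], [0, 0, 0], -1]
    - [[0, 0, 0], [0, 0, 0], -1]
    - [[0, 0, 0], [0, 0, 0], -1]
    - [[0, 0, 0], [0, 0, 0], -1]
    - [[0, 0, 0], [0, 0, 0], -1]

```text
t: 4.15
ee_pos: [467.9, 208.5, 114.7]
orientation: [-1.88, -2.517, 0.0]
ft_force: [0.8, -0.7, 0.6]
width: 28.9
grasp_force: 30.0
```

```bash
python3 - <<'E'
from h import *
a=cap("wrist");np.savez("w2.npz",P=a["P"],C=a["color"])
o=sensors.get_obs();print(o["ee_pos"],o["orientation"],o["width"])
cv2.imwrite("pics/w2.png",a["color"])
a=cap("top")
P=a["P"].reshape(-1,3)
m=(abs(P[:,0]-490)<105)&(abs(P[:,1]-218)<75)&(P[:,2]>50)&(P[:,2]<62);print(cv2.minAreaRect(P[m][:,:2].astype(np.float32)))
E
```

```text
[467.95679589 208.73768607 114.71384886] [-1.87969904e+00 -2.51712664e+00  2.78386676e-04] 29.022385476680395
((490.8738708496094, 217.4815673828125), (165.64891052246094, 68.05841827392578), 17.12164306640625)
```

View pics/w2.png

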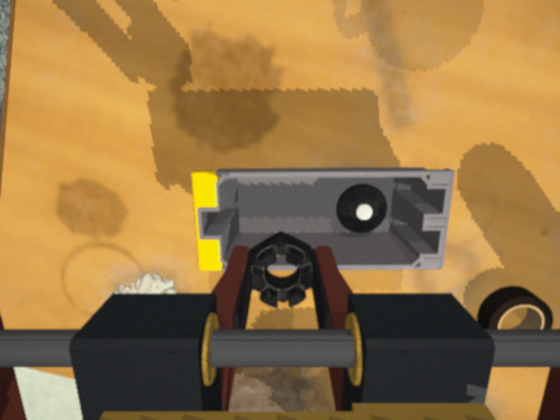

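The tote is directly below, with its yellow end at (205,220) and the cap at (363,207). The space for the nut is clear, so I'm lowering it in.

servo_tool:
  steps:
    - [[0.002, 0.001, -0.02], [0, 0, 0], -1]
    - [[0, 0, -0.02], [0, 0, 0], -1]
    - [[0, 0, -0.02], [0, 0, 0], -1]
    - [[0, 0, -0.015], [0, 0, 0], -1]
    - [[0, 0, -0.012], [0, 0, 0], -1]
    - [[0, 0, -0.01], [0, 0, 0], -1]
    - [[0, 0, -0.005], [0, 0, 0], -1]
    - [[0, 0, 0], [0, 0, 0], -1]

```text
t: 4.92
ee_pos: [469.7, 210.5, 12.0]
orientation: [-1.878, -2.518, 0.001]
ft_force: [-0.2, -0.6, 0.2]
width: 29.2
grasp_force: 30.0
```

servo_tool:
  steps:
    - [[0, 0, 0], [0, 0, 0], -1]
    - [[0, 0, 0], [0, 0, 0], -0.15]
    - [[0, 0, 0], [0, 0, 0], -0.15]
    - [[0, 0, 0], [0, 0, 0], -0.15]
    - [[0, 0, 0], [0, 0, 0], -0.15]
    - [[0, 0, 0.01], [0, 0, 0], -0.15]
    - [[0, 0, 0.02], [0, 0, 0], -0.15]
    - [[0, 0, 0.02], [0, 0, 0], -0.15]

```text
t: 5.58
ee_pos: [469.3, 210.4, 63.3]
orientation: [-1.877, -2.518, 0.002]
ft_force: [0.4, 0.7, 0.9]
width: 36.9
grasp_force: 0.0
```

servo_tool:
  steps:
    - [[0, 0, 0.03], [0, 0, 0], -0.15]
    - [[0, 0, 0.04], [0, 0, 0], 0]
    - [[0, 0, 0.04], [0, 0, 6.6], 1]
    - [[0.01, -0.02, 0.04], [0, 0, 6.6], 1]
    - [[0.02, -0.03, 0.01], [0, 0, 6.6], 1]
    - [[0.02, -0.035, 0], [0, 0, 6.6], 1]
    - [[0.02, -0.035, 0], [0, 0, 6.6], 1]
    - [[0.02, -0.03, 0], [0, 0, 6.6], 1]

```text
t: 6.25
ee_pos: [558.7, 62.1, 220.7]
orientation: [0.911, 3.005, 0.001]
ft_force: [-0.1, -0.3, 0.1]
width: 80.5
grasp_force: 0.0
```

servo_tool:
  steps:
    - [[0.015, -0.025, 0], [0, 0, 6.6], 1]
    - [[0.012, -0.019, 0], [0, 0, 6.6], 1]
    - [[0, 0, 0], [0, 0, 6.6], 1]
    - [[0, 0, 0], [-1.45, -5.82, 0], 1]
    - [[0, 0, 0], [-1.45, -5.82, 0], 1]
    - [[0, 0, 0], [-1.45, -5.82, 0], 1]
    - [[0, 0, 0], [-1.45, -5.82, 0], 1]
    - [[0, 0, 0], [-1.45, -5.82, 0], 1]

```text
t: 6.92
ee_pos: [584.9, 20.0, 220.5]
orientation: [0.327, 2.601, -0.082]
ft_force: [1.1, -1.6, -1.0]
width: 87.6
grasp_force: 0.0
```

servo_tool:
  steps:
    - [[0, 0, 0], [0, 0, 0], 1]
    - [[0, 0, 0], [0, 0, 0], 1]
    - [[0, 0, 0], [0, 0, 0], 1]
    - [[0, 0, 0], [0, 0, 0], 1]
    - [[0, 0, 0], [0, 0, 0], 1]
    - [[0, 0, 0], [0, 0, 0], 1]
    - [[0, 0, 0], [0, 0, 0], 1]
    - [[0, 0, 0], [0, 0, 0], 1]

```text
t: 7.58
ee_pos: [585.5, 19.4, 218.9]
orientation: [0.328, 2.608, -0.085]
ft_force: [-0.3, -0.4, -0.2]
width: 87.9
grasp_force: 0.0
```

```bash
python3 - <<'E'
from h import *
a=cap("wrist")
o=sensors.get_obs();print(o["ee_pos"],o["qpos"]);R=cv2.Rodrigues(o["orientation"])[0];print(R.round(3))
cv2.imwrite("pics/w3.png",a["color"])
def fit(P,C):
    P=P.reshape(-1,3);C=C.reshape(-1,3).astype(int)
    near=(abs(P[:,0]-640)<130)&(abs(P[:,1])<80)&(P[:,2]>60)&(P[:,2]<190)
    b=near&(C[:,0]>1.6*C[:,2]+15);y=near&(C[:,2]>110)&(C[:,1]>90)&(C[:,0]<70)&(P[:,2]>125)
    for deg in (-15,-14,-13,-12):
        t=np.radians(deg);ex=np.array([np.cos(t),np.sin(t),0])*np.cos(np.pi/6)+[0,0,.5]; ey=np.array([-np.sin(t),np.cos(t),0]); ez=np.cross(ex,ey);M=np.c_[ex,ey,ez]
        L=P[b|y]@M;top=np.percentile(L[:,2],98);r=L[L[:,2]>top-8];lo,hi=np.percentile(r[:,:2],[.5,99.5],axis=0)
        cc=M@np.r_[(lo+hi)/2,np.median(r[:,2])];print(deg,b.sum(),y.sum(),len(r),hi-lo,cc,cc-56*ez,top)
fit(a["P"],a["color"])
t=cap("top");cv2.imwrite("pics/t3.png",t["color"][190:320,120:300].repeat(3,0).repeat(3,1))
E
```

```text
[585.43574146  19.37722839 218.93876602] [ 0.10231465  0.21906204  2.05837782 -0.43893782  0.40970607 -0.85401362]
[[-0.843  0.247  0.478]
 [ 0.216  0.969 -0.121]
 [-0.493  0.001 -0.87 ]]
-15 15960 843 5513 [164.59755645  69.6797073 ] [620.72908122   8.92282759 122.35337499] [647.77500436   1.67589433  73.85595238] -191.32738531915103
-14 15960 843 5545 [164.36293382  67.9448234 ] [620.82426379   8.90964185 122.42087104] [647.99254413   2.13582878  73.92344843] -192.88974445812562
-13 15960 843 5550 [164.57214173  67.70463678] [620.99663774   9.19445969 122.45450652] [648.27899956   2.89583017  73.9570839 ] -194.24699165090698
-12 15960 843 5534 [164.8354009   69.47358294] [621.01695936   9.36680773 122.41454319] [648.40509218   3.54528039  73.91712058] -195.42395205427215
```

View pics/w3.png

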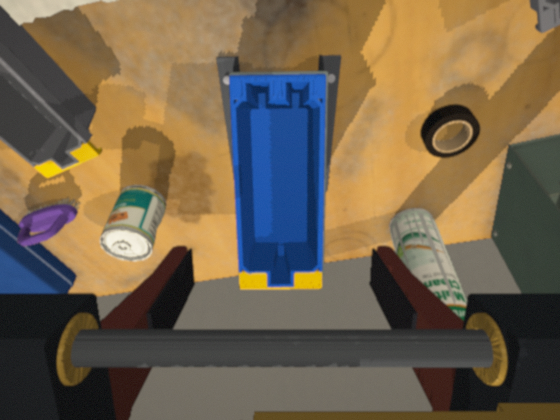

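View pics/t3.png

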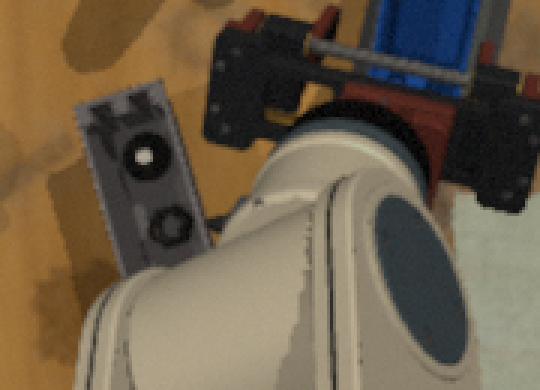

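The blue tote is central, with its yellow end at (281,280), lined up between the open fingers. In the top view the nut lies flat at (170,228) in the tote beside the cap at (146,157). I'm approaching square to the slope.

servo_tool:
  steps:
    - [[0, -0.0024, -0.0157], [0, 0, 0.4], 1]
    - [[0.0004, 0, -0.0157], [0, 0, 0.4], 1]
    - [[0, 0, 0], [0, 0, 0], 1]
    - [[0.0072, -0.0018, -0.01305], [0, 0, 0], 1]
    - [[0.0072, -0.0018, -0.01305], [0, 0, 0], 1]
    - [[0.0072, -0.0018, -0.01305], [0, 0, 0], 1]
    - [[0.0072, -0.0018, -0.01305], [0, 0, 0], 1]
    - [[0, 0, 0], [0, 0, 0], 1]

```text
t: 8.35
ee_pos: [614.7, 9.6, 133.9]
orientation: [0.31, 2.611, -0.081]
ft_force: [-0.5, 0.1, 0.2]
width: 88.1
grasp_force: 0.0
```

servo_tool:
  steps:
    - [[0, 0, 0], [0, 0, 0], 1]
    - [[0.0048, -0.0012, -0.0087], [0, 0, 0], 1]
    - [[0.0048, -0.0012, -0.0087], [0, 0, 0], 1]
    - [[0.0048, -0.0012, -0.0087], [0, 0, 0], 1]
    - [[0.0048, -0.0012, -0.0087], [0, 0, 0], 1]
    - [[0, 0, 0], [0, 0, 0], 1]
    - [[0, 0, 0], [0, 0, 0], 1]
    - [[0, 0, 0], [0, 0, 0], 1]

```text
t: 9.02
ee_pos: [633.7, 5.2, 101.7]
orientation: [0.31, 2.608, -0.08]
ft_force: [0.4, -0.5, 0.5]
width: 87.9
grasp_force: 0.0
```

servo_tool:
  steps:
    - [[0, 0, 0], [0, 0, 0], -1]
    - [[0, 0, 0], [0, 0, 0], -1]
    - [[0, 0, 0], [0, 0, 0], -1]
    - [[0, 0, 0], [0, 0, 0], -1]
    - [[0, 0, 0], [0, 0, 0], -1]
    - [[0, 0, 0], [0, 0, 0], -1]
    - [[0, 0, 0], [0, 0, 0], -1]
    - [[0, 0, 0], [0, 0, 0], -1]

```text
t: 9.68
ee_pos: [633.7, 5.1, 101.0]
orientation: [0.31, 2.609, -0.08]
ft_force: [-3.4, 0.7, 6.0]
width: 67.7
grasp_force: 30.0
```

servo_tool:
  steps:
    - [[-0.0024, 0.0006, 0.0043], [0, 0, 0], -1]
    - [[-0.0048, 0.0012, 0.0087], [0, 0, 0], -1]
    - [[-0.0072, 0.0018, 0.01305], [0, 0, 0], -1]
    - [[-0.0096, 0.0024, 0.0174], [0, 0, 0], -1]
    - [[-0.0096, 0.0024, 0.0174], [0, 0, 0], -1]
    - [[-0.0096, 0.0024, 0.0174], [0, 0, 0], -1]
    - [[-0.0048, 0.0012, 0.0087], [0, 0, 0], -1]
    - [[0, 0, 0], [0, 0, 0], -1]

```text
t: 10.35
ee_pos: [585.7, 17.4, 189.5]
orientation: [0.309, 2.607, -0.079]
ft_force: [-1.4, -0.6, -1.2]
width: 68.1
grasp_force: 30.0
```

servo_tool:
  steps:
    - [[0, 0, 0.02], [0, 0, 0], -1]
    - [[0, 0, 0.02], [1.42, 5.83, 0], -1]
    - [[0, 0, 0.02], [1.42, 5.83, 0], -1]
    - [[0, 0, 0], [1.42, 5.83, 0], -1]
    - [[0, 0, 0], [1.42, 5.83, 0], -1]
    - [[0, 0, 0], [1.42, 5.83, 0], -1]
    - [[-0.01, 0.02, 0], [0, 0, 3], -1]
    - [[-0.012, 0.025, 0], [0, 0, 4], -1]

```text
t: 11.02
ee_pos: [565.9, 58.9, 241.9]
orientation: [0.185, 3.124, -0.008]
ft_force: [-0.4, -0.1, -0.8]
width: 67.4
grasp_force: 30.0
```

servo_tool:
  steps:
    - [[-0.013, 0.028, 0], [0, 0, 4], -1]
    - [[-0.013, 0.028, 0], [0, 0, 4], -1]
    - [[-0.013, 0.028, 0], [0, 0, 4], -1]
    - [[-0.013, 0.028, 0], [0, 0, 4], -1]
    - [[-0.012, 0.025, 0], [0, 0, 4], -1]
    - [[-0.009, 0.018, 0], [0, 0, 3.5], -1]
    - [[0, 0, 0], [0, 0, 0], -1]
    - [[0, 0, 0], [0, 0, 0], -1]

```text
t: 11.68
ee_pos: [490.9, 215.7, 242.6]
orientation: [-0.459, 3.095, -0.003]
ft_force: [0.4, -0.2, -1.4]
width: 67.6
grasp_force: 30.0
```

servo_tool:
  steps:
    - [[0, 0, 0], [0, 0, 0], -1]
    - [[0, 0, 0], [0, 0, 0], -1]
    - [[0, 0, 0], [0, 0, 0], -1]
    - [[0, 0, 0], [0, 0, 0], -1]
    - [[0, 0, 0], [0, 0, 0], -1]
    - [[0, 0, 0], [0, 0, 0], -1]
    - [[0, 0, 0], [0, 0, 0], -1]
    - [[0, 0, 0], [0, 0, 0], -1]

```text
t: 12.35
ee_pos: [491.1, 215.3, 243.6]
orientation: [-0.457, 3.094, -0.002]
ft_force: [0.4, -0.4, -0.8]
width: 67.5
grasp_force: 30.0
```

```bash
cat > m.py <<'E'
from h import *
import sys
tag=sys.argv[1]
o=sensors.get_obs();print(o["ee_pos"],o["qpos"]);R=cv2.Rodrigues(o["orientation"])[0];print(R.round(4), "yaw y-90",np.degrees(np.arctan2(R[1,1],R[0,1]))-90)
for n in("wrist","top","side"):
    a=cap(n);cv2.imwrite(f"pics/{n}_{tag}.png",a["color"]);P=a["P"].reshape(-1,3);C=a["color"].reshape(-1,3).astype(int)
    near=(abs(P[:,0]-490)<130)&(abs(P[:,1]-218)<110)&(P[:,2]>60)
    b=near&(C[:,0]>1.6*C[:,2]+15);y=near&(C[:,2]>110)&(C[:,1]>90)&(C[:,0]<70)
    q=P[b|y];
    if len(q)<50: print(n,len(q));continue
    top=np.percentile(q[:,2],97);r=q[q[:,2]>top-8];print(n,len(r),cv2.minAreaRect(r[:,:2].astype(np.float32)),"top",np.median(r[:,2]))
    A=np.c_[r[:,:2]-r[:,:2].mean(0),np.ones(len(r))];print("  plane",np.linalg.lstsq(A,r[:,2],rcond=None)[0],"yel",P[y].mean(0) if y.any() else 0)
    g=(abs(P[:,0]-490)<110)&(abs(P[:,1]-218)<80)&(P[:,2]>51)&(P[:,2]<61);
    if g.sum()>20:print("  grey",g.sum(),cv2.minAreaRect(P[g][:,:2].astype(np.float32)))
E
python3 m.py a
```

```text
[491.12177853 215.27651679 243.58861517] [ 0.39344078  0.26171853  1.81588289 -0.00503239  1.05075333 -1.46842642]
[[-0.9571 -0.2893  0.0139]
 [-0.2893  0.9572  0.001 ]
 [-0.0136 -0.003  -0.9999]] yaw y-90 16.817575302807654
wrist 14563 ((484.5394592285156, 214.10336303710938), (153.12713623046875, 93.49006652832031), 16.95433235168457) top 267.7065260492993
  plane [1.31436270e-02 6.33582668e-03 2.72029568e+02] yel [465.95579885 209.33148617 332.51650057]
top 748 ((473.76263427734375, 198.19992065429688), (211.8830108642578, 99.24946594238281), 22.690845489501953) top 269.42882015524253
  plane [ 9.02355580e-02 -6.25666363e-01  2.81195553e+02] yel [551.38424959 227.12602098 295.97639583]
  grey 337 ((493.78326416015625, 207.56886291503906), (166.70541381835938, 50.135284423828125), 14.948055267333984)
side 377 ((491.5146484375, 212.574462890625), (166.19508361816406, 73.96925354003906), 15.018170356750488) top 267.62220311145836
  plane [-3.72223007e-03  2.41349123e-02  2.68254189e+02] yel [554.2853502  220.1927061  279.04595311]
  grey 392 ((492.2971496582031, 217.60824584960938), (166.30239868164062, 74.95160675048828), 16.711044311523438)
```

```bash
cat > m2.py <<'E'
from h import *
a=np.radians(16.9);M=np.array([[np.cos(a),-np.sin(a),0],[np.sin(a),np.cos(a),0],[0,0,1]]);c0=np.array([490.9,217.8,0])
def L(P):return (P.reshape(-1,3)-c0)@M
def rep(n,l):
    if len(l)<30:return print(n,len(l))
    e=[np.percentile(l[:,i],[1,99]) for i in(0,1)]
    ang=[]
    for s in(1,-1):
        k=(abs(l[:,0])<60)&(l[:,1]*s>24)
        if k.sum()<20: continue
        # outer edge line: max |y| by x bin
        xs=np.arange(-60,60,8);pts=[(x+4,s*np.percentile(s*l[k&(abs(l[:,0]-x-4)<4),1],95)) for x in xs if (k&(abs(l[:,0]-x-4)<4)).sum()>2]
        if len(pts)>4: p=np.polyfit(*np.array(pts).T,1);ang.append((np.degrees(np.arctan(p[0])),p[1]))
    print(n,len(l),"x",e[0],e[0].mean(),"y",e[1],e[1].mean(),"z",np.median(l[:,2]),"edges",np.round(ang,2).tolist())
if __name__=="__main__":
    for f,k in(("w2.npz","P"),("c0.npz","tP"),("c0.npz","sP")):
        l=L(np.load(f)[k]);g=(abs(l[:,0])<95)&(abs(l[:,1])<45)&(abs(l[:,2]-55.5)<4);rep(f+k,l[g])
    o=sensors.get_obs();zb=o["ee_pos"][2]+26
    for n in("wrist","top","side"):
        d=cap(n);l=L(d["P"]);C=d["color"].reshape(-1,3).astype(int)
        col=((C[:,0]>1.6*C[:,2]+15)|((C[:,2]>110)&(C[:,1]>90)&(C[:,0]<70)))
        g=col&(abs(l[:,0])<95)&(abs(l[:,1])<45)&(abs(l[:,2]-zb)<5);rep(n,l[g])
        for s in(-1,1):
            h=g&(l[:,0]*s>60);print("   end",s,h.sum(),np.percentile(l[h,0],[2,98]) if h.any() else 0,np.percentile(l[h,1],[2,98]) if h.any() else 0, np.median(l[h,2]))
    t=(np.array(o["ee_pos"])-c0)@M;print("tcp local",t)
E
python3 m2.py
```

```text
w2.npzP 6818 x [-80.80056494  83.4233218 ] 1.3113784290944892 y [-31.14241714  36.17109509] 2.5143389746952174 z 55.49099123536547 edges [[0.05, 36.12], [-0.01, -31.24]]
c0.npztP 669 x [-82.81886183  82.10258107] -0.3581403770777669 y [-33.97500205  34.38712964] 0.2060637912178649 z 55.76858102349206 edges [[-0.24, 33.79], [-0.0, -33.71]]
c0.npzsP 362 x [-81.1784767   83.44822822] 1.134875761553296 y [-36.52925128  35.58021849] -0.4745163955754741 z 55.990476605109336 edges [[0.04, 33.51], [-0.11, -35.42]]
wrist 12057 x [-83.40350841  64.4007088 ] -9.501399805186622 y [-35.31941329  31.80154362] -1.75893483485439 z 267.75503631501294 edges [[0.18, 31.68], [0.03, -35.22]]
   end -1 6222 [-83.39966464 -61.87649672] [-34.58665173  30.99047722] 267.4492533725079
   end 1 631 [60.17106074 65.14487291] [-32.51587976  29.49167709] 266.40665757495117
top 710 x [-83.47178822  79.85490925] -1.8084394841490976 y [-37.25063903  29.73096786] -3.7598355842462468 z 269.02088730500304 edges [[-0.07, -37.31]]
   end -1 284 [-83.53401642 -61.82772454] [-36.03104852  29.77339981] 267.6859876767058
   end 1 316 [61.38778943 79.8911589 ] [-36.55504522  27.15705552] 270.7804863170869
side 308 x [-83.54395122  78.57101956] -2.4864658308401744 y [-39.2600452   29.64610962] -4.806967788851814 z 268.0304429308661 edges [[0.15, 28.52], [-0.3, -38.17]]
   end -1 83 [-83.63313514 -60.95422029] [-38.17958447  25.65085696] 268.16260828564873
   end 1 58 [60.63726302 80.20799964] [-38.78861274  25.65711389] 269.60597390687417
tcp local [ -0.57373806  -2.33538503 243.59005087]
```

View pics/wrist_a.png

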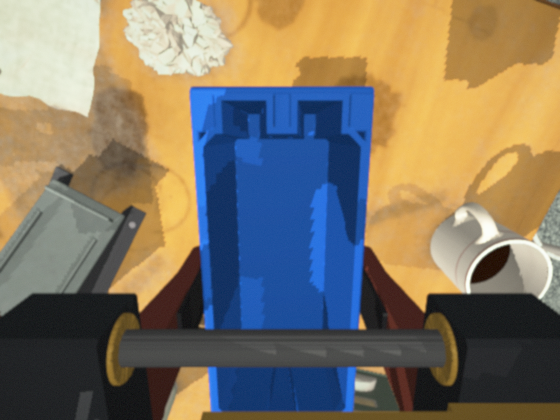

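The blue tote is held square, with its plain end nearest the robot at (282,90) and its yellow end away. I'm correcting the level and offset, lowering to just above the rim, and measuring again.

servo_tool:
  steps:
    - [[0.0014, 0.0039, -0.02], [-0.23, 0.77, 0], -1]
    - [[0, 0, -0.023], [0, 0, 0], -1]
    - [[0, 0, -0.025], [0, 0, 0], -1]
    - [[0, 0, -0.025], [0, 0, 0], -1]
    - [[0, 0, -0.02], [0, 0, 0], -1]
    - [[0, 0, -0.015], [0, 0, 0], -1]
    - [[0, 0, -0.005], [0, 0, 0], -1]
    - [[0, 0, 0], [0, 0, 0], -1]

```text
t: 13.32
ee_pos: [491.7, 219.0, 109.4]
orientation: [0.46, -3.105, 0.006]
ft_force: [-0.5, -0.3, -1.6]
width: 67.9
grasp_force: 30.0
```

servo_tool:
  steps:
    - [[0, 0, 0], [0, 0, 0], -1]
    - [[0, 0, 0], [0, 0, 0], -1]
    - [[0, 0, 0], [0, 0, 0], -1]
    - [[0, 0, 0], [0, 0, 0], -1]
    - [[0, 0, 0], [0, 0, 0], -1]
    - [[0, 0, 0], [0, 0, 0], -1]
    - [[0, 0, 0], [0, 0, 0], -1]
    - [[0, 0, 0], [0, 0, 0], -1]

```text
t: 13.98
ee_pos: [492.5, 219.3, 110.7]
orientation: [-0.46, 3.108, -0.005]
ft_force: [0.2, 0.3, -2.0]
width: 67.9
grasp_force: 30.0
```

```bash
sed -i 's/zb=o\["ee_pos"\]\[2\]+26/zb=o["ee_pos"][2]+24.5/' m2.py; python3 m2.py; python3 - <<'E'
from h import *
from m2 import L,rep
for n in("top","side"):
    d=cap(n);l=L(d["P"]);g=(abs(l[:,0])<95)&(abs(l[:,1])<45)&(abs(l[:,2]-55.5)<4);rep("grey "+n,l[g])
R=cv2.Rodrigues(sensors.get_obs()["orientation"])[0];print(R[:,2],np.degrees(np.arctan2(R[1,1],R[0,1]))-90)
s=d["color"][150:260,180:320];cv2.imwrite("pics/s5.png",cv2.resize(s,None,fx=5,fy=5))
E
```

```text
w2.npzP 6818 x [-80.80056494  83.4233218 ] 1.3113784290944892 y [-31.14241714  36.17109509] 2.5143389746952174 z 55.49099123536547 edges [[0.05, 36.12], [-0.01, -31.24]]
c0.npztP 669 x [-82.81886183  82.10258107] -0.3581403770777669 y [-33.97500205  34.38712964] 0.2060637912178649 z 55.76858102349206 edges [[-0.24, 33.79], [-0.0, -33.71]]
c0.npzsP 362 x [-81.1784767   83.44822822] 1.134875761553296 y [-36.52925128  35.58021849] -0.4745163955754741 z 55.990476605109336 edges [[0.04, 33.51], [-0.11, -35.42]]
wrist 13032 x [-80.54464872  67.18531052] -6.6796690993513295 y [-32.0386249   35.06414414] 1.5127596203518578 z 135.584478640636 edges [[-0.39, 34.66], [0.25, -31.74]]
   end -1 6339 [-80.54855744 -61.44643703] [-31.17715873  34.24808448] 135.57276196119702
   end 1 845 [60.31593419 67.96253417] [-30.76851411  34.01114001] 132.73125194187395
top 355 x [-80.35597308  82.46006025] 1.052043585037815 y [-34.2569267   22.15470912] -6.051108790262017 z 136.04753355133653 edges [[-0.19, -34.06]]
   end -1 146 [-80.41422599 -61.93871814] [-33.23921831  22.35898568] 135.57947270416486
   e
[... 152 characters left out ...]
079  34.01212749] -1.358611653193524 z 135.33411409005862 edges [[0.13, 32.63], [0.24, -35.74]]
   end -1 88 [-80.97704115 -61.81859305] [-34.70323827  27.71815667] 135.88455971333374
   end 1 65 [62.48353932 84.01927289] [-35.14047954  30.23409477] 136.35793353388766
tcp local [  1.95596254   0.96512774 110.68191761]
grey top 166 x [-82.35625216  81.82360126] -0.266325449841311 y [-33.97896613 -17.47957491] -25.72927052011628 z 55.882341830385144 edges [[0.4, -33.43]]
grey side 265 x [-81.22213649  83.86803767] 1.3229505908359869 y [-36.39849287  32.52550868] -1.9364920950693367 z 56.007438187067464 edges [[-0.33, -34.86]]
[ 2.86215311e-04 -3.02309439e-03 -9.99995389e-01] 16.828190290747713
```

View pics/s5.png

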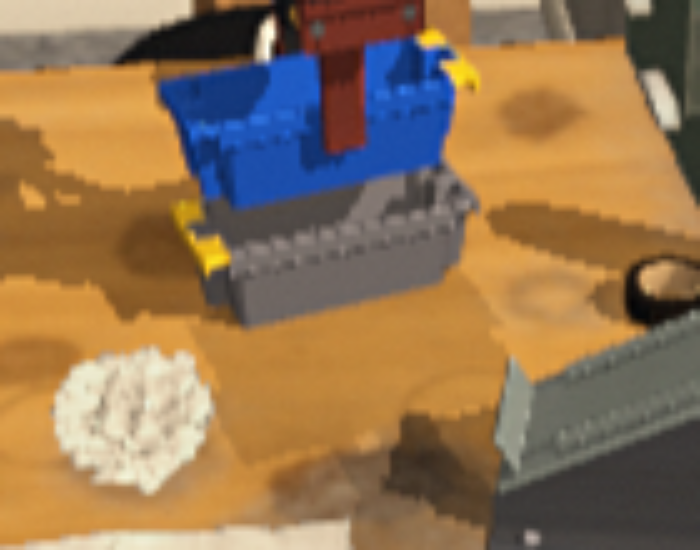

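The blue tote hangs level over the grey one, with its yellow end (455,60) above the grey plain end and the grey yellow end (205,240) below the blue plain end. The offset is under 1 mm, so I'm lowering the last 30 mm.

servo_tool:
  steps:
    - [[-0.0008, 0.0003, -0.004], [0, 0, 0], -1]
    - [[0, 0, -0.005], [0, 0, 0], -1]
    - [[0, 0, -0.005], [0, 0, 0], -1]
    - [[0, 0, -0.005], [0, 0, 0], -1]
    - [[0, 0, -0.004], [0, 0, 0], -1]
    - [[0, 0, -0.003], [0, 0, 0], -1]
    - [[0, 0, 0], [0, 0, 0], -1]
    - [[0, 0, 0], [0, 0, 0], -1]

```text
t: 14.9
ee_pos: [491.5, 219.5, 84.3]
orientation: [0.46, -3.107, 0.005]
ft_force: [-0.5, 0.8, -0.8]
width: 67.6
grasp_force: 30.0
```

servo_tool:
  steps:
    - [[0, 0, -0.001], [0, 0, 0], -1]
    - [[0, 0, 0], [0, 0, 0], -1]
    - [[0, 0, -0.001], [0, 0, 0], -1]
    - [[0, 0, 0], [0, 0, 0], -1]
    - [[0, 0, -0.001], [0, 0, 0], -1]
    - [[0, 0, 0], [0, 0, 0], -1]
    - [[0, 0, 0], [0, 0, 0], -1]
    - [[0, 0, 0], [0, 0, 0], -1]

```text
t: 15.57
ee_pos: [491.7, 219.6, 81.6]
orientation: [0.46, -3.108, 0.005]
ft_force: [0.2, 0.0, -0.8]
width: 67.5
grasp_force: 30.0
```

servo_tool:
  steps:
    - [[0, 0, -0.001], [0, 0, 0], -1]
    - [[0, 0, 0], [0, 0, 0], -1]
    - [[0, 0, -0.0005], [0, 0, 0], -1]
    - [[0, 0, 0], [0, 0, 0], -1]
    - [[0, 0, 0], [0, 0, 0], -1]
    - [[0, 0, 0], [0, 0, 0], -1]
    - [[0, 0, 0], [0, 0, 0], -1]
    - [[0, 0, 0], [0, 0, 0], -1]

```text
t: 16.23
ee_pos: [492.0, 219.7, 80.2]
orientation: [-0.46, 3.107, -0.005]
ft_force: [0.5, 0.4, 3.4]
width: 67.7
grasp_force: 30.0
```

```bash
sed -i 's/zb=o.*$/zb=o["ee_pos"][2]+25.5/' m2.py; python3 m2.py | tail -10; python3 - <<'E'
from h import *
from m2 import L,rep
for n in("top","side"):
    d=cap(n);l=L(d["P"]);g=(abs(l[:,0])<95)&(abs(l[:,1])<45)&(abs(l[:,2]-55.5)<3);rep("grey "+n,l[g])
print(sensors.get_obs()["ft_force"])
E
```

```text
wrist 12606 x [-81.21431109  66.75584482] -7.229233135841575 y [-31.53773841  35.5922486 ] 2.027255095339676 z 105.523137042994 edges [[-0.39, 35.13], [0.34, -31.19]]
   end -1 6413 [-81.21404392 -61.55851744] [-30.6969589   34.78159534] 105.64319991089803
   end 1 668 [60.36836566 67.55598898] [-30.76778113  34.94363191] 102.68537655587862
top 298 x [-80.71742475  82.27512093] 0.7788480915502518 y [-33.47702436  19.05009006] -7.213467150987418 z 105.75365219035064 edges [[0.06, -33.21]]
   end -1 125 [-80.72289785 -62.09073724] [-32.69141676  19.30148058] 105.76828522528251
   end 1 120 [61.53517073 82.35573592] [-33.139643    10.34675407] 105.85148279114873
side 272 x [-80.93764349  83.50147204] 1.2819142745727419 y [-37.14766738  32.78769945] -2.1799839661980123 z 105.33979141617124 edges [[2.41, 33.27], [-0.5, -34.91]]
   end -1 77 [-81.02438257 -62.35785244] [-34.38211279  26.86175324] 106.16970451771203
   end 1 61 [61.35051526 83.91749994] [-35.44529962  30.36327801] 106.00518648652212
tcp local [ 1.55340034  1.47659779 80.24132791]
grey top 498 x [-80.03473988  79.95025163] -0.042244125765179774 y [-33.65673762  24.74144877] -4.457644427616469 z 56.01415052485282 edges [[0.12, -33.56]]
grey side 230 x [-81.33781443  83.77459424] 1.2183899052240932 y [-37.8771097   29.82418758] -4.026461061397676 z 56.10072126980168 edges [[-0.81, -34.86]]
[ 0.76800251 -0.68422012  3.16396342]
```

The blue rim reads 106 (50 + 56), level at both ends, with light contact, so it's seated on the feet. Releasing.

servo_tool:
  steps:
    - [[0, 0, 0], [0, 0, 0], 0.65]
    - [[0, 0, 0], [0, 0, 0], 0.75]
    - [[0, 0, 0], [0, 0, 0], 0.85]
    - [[0, 0, 0], [0, 0, 0], 0.95]
    - [[0, 0, 0], [0, 0, 0], 1]
    - [[0, 0, 0], [0, 0, 0], 1]
    - [[0, 0, 0], [0, 0, 0], 1]
    - [[0, 0, 0], [0, 0, 0], 1]

```text
t: 17.15
ee_pos: [491.6, 219.6, 80.0]
orientation: [0.46, -3.108, 0.005]
ft_force: [0.2, -0.8, 0.6]
width: 88.0
grasp_force: 0.0
```

servo_tool:
  steps:
    - [[0, 0, 0.01], [0, 0, 0], 1]
    - [[0, 0, 0.015], [0, 0, 0], 1]
    - [[0, 0, 0.02], [0, 0, 0], 1]
    - [[0, 0, 0.03], [0, 0, 0], 1]
    - [[0, 0, 0.03], [0, 0, 0], 1]
    - [[0, 0, 0.03], [0, 0, 0], 1]
    - [[0, 0, 0.03], [0, 0, 0], 1]
    - [[0, 0, 0], [0, 0, 0], 1]

```text
t: 17.82
ee_pos: [494.7, 220.9, 251.8]
orientation: [-0.458, 3.098, -0.001]
ft_force: [0.2, 0.5, 0.4]
width: 87.8
grasp_force: 0.0
```

```bash
sed -i 's/zb=o.*$/zb=105.7/' m2.py; python3 m2.py | tail -10; python3 - <<'E'
from h import *
from m2 import L,rep
for n in("top","side"):
    d=cap(n);l=L(d["P"]);g=(abs(l[:,0])<95)&(abs(l[:,1])<45)&(abs(l[:,2]-55.5)<3);rep("grey "+n,l[g])
s=d["color"][130:270,150:330];cv2.imwrite("pics/s6.png",cv2.resize(s,None,fx=4,fy=4))
print(sensors.get_obs()["ft_force"])
E
```

```text
wrist 3600 x [-80.75900894  82.70740095] 0.9741960052008949 y [-31.25439342  35.50747164] 2.1265391090379584 z 105.52511940929668 edges [[-0.17, 35.19], [0.19, -31.04]]
   end -1 1246 [-80.7678387  -61.67795988] [-30.59899449  34.91819498] 105.60912032749295
   end 1 1003 [62.04998724 82.90911521] [-30.68492176  34.72369561] 105.53777769868896
top 450 x [-80.81597753  82.25279985] 0.7184111597094684 y [-33.94378096  34.01527212] 0.03574558127202465 z 105.77602036976702 edges [[-0.09, 33.58], [-0.06, -33.69]]
   end -1 183 [-81.02154081 -61.63618333] [-32.3735682   33.50011292] 105.8637804993491
   end 1 81 [63.06123576 82.42892764] [-33.49828985  34.16719281] 106.00917168241881
side 339 x [-81.15228447  84.05597755] 1.4518465396962057 y [-36.83072972  32.43390301] -2.1984133545294036 z 105.24410789828403 edges [[0.86, 31.82], [0.25, -35.12]]
   end -1 90 [-81.33279835 -60.89336098] [-35.32920322  28.91645065] 106.07598603965039
   end 1 70 [60.91734656 84.72183001] [-34.3207854   31.90853535] 105.89071428478132
tcp local [  4.48515097   1.8397231  251.84030219]
grey top 562 x [-78.91647583  78.69294846] -0.11176368424992233 y [-33.87015706  24.49841004] -4.685873509175192 z 55.97736119326635 edges [[-0.07, -33.45]]
grey side 226 x [-80.8972849   83.86805581] 1.4853854512298312 y [-36.36716743  30.46983452] -2.9486664530345568 z 56.28241733667278 edges [[-0.52, -34.97]]
[-0.31644549  0.52427557  0.63981099]
```

View pics/s6.png

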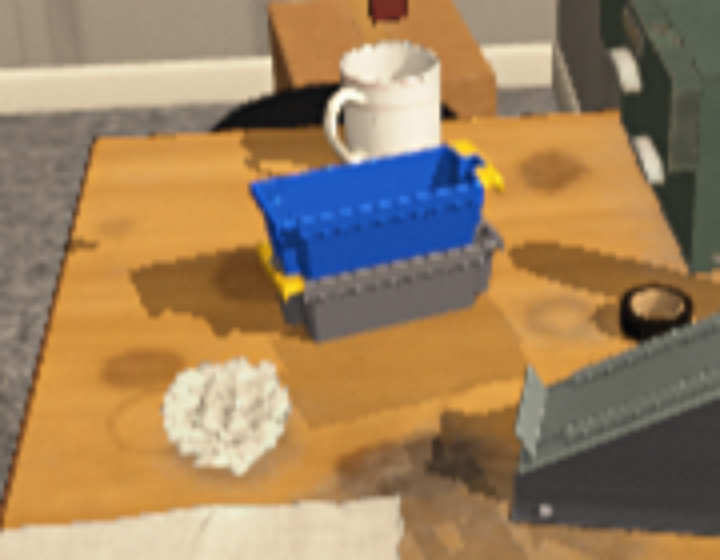

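The blue tote (375,215) stands level and square on the grey rim at (390,290). Its rim is at 105.8 mm at both ends, with the yellow end over the plain end, and the arm is clear.

```bash
python3 -c "from workcell import close_job; print(close_job())"
```

```text
the job is handed in; nothing more can be done
None
```

The castle nut is in the grey tote with the plunger cap, and the blue tote stands level and square on that tote's rim with its yellow end over the plain end; the job was handed in at about 18 s.

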